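# Start a timed weighing on the bench balance

## Task

Start a timed weighing with light touches of the fingertips: on the balance, press the round power key down until it stays down, then press the long bar-shaped zero key right down and let it spring back up, then tap down the plunger on top of the round bench timer so that it stays down. Press gently, do not press the square key, do not pick up or shift the timer, leave the vial on the pan and all the other things where they stand, and finish clear of everything.

Things in the scene. Friction and masses are not known exactly. Their poses are not given: they have to be found in the camera images.
- balance: White electronic balance, fixed, 300 (x) by 250 (y) mm. Origin: centre of underside, on the table; x to its rear, z up. On its flat front panel (55 mm high) three black keys in a row along y at x = -110 mm, y = -68, 0, 68 mm; which is where varies. Behind: deck 64 mm high, display to 72 mm, round steel pan 130 mm across, top 75 mm high, centre at x = 65 mm, a vial on it.
- power_unit: Grey base plate of the round power key on the balance's front panel: disc 35 mm across, 3 mm thick, fixed; the black key is in its middle. Origin at the centre of its underside, 55 mm above the table; x to the balance's rear, y along the row of keys.
- zero_unit: Grey base plate of the long bar-shaped zero key on the balance's front panel: 28 mm (x) by 56 mm (y), 3 mm thick, fixed; the black key is in its middle. Origin at the centre of its underside, 55 mm above the table; x to the balance's rear, y along the row of keys.
- mode_unit: Grey base plate of the square mode key on the balance's front panel: 34 mm by 34 mm, 3 mm thick, fixed; the black key is in its middle. Origin at the centre of its underside, 55 mm above the table; x to the balance's rear, y along the row of keys.
- power_top (a point): Centre of the top face of the round power key, 26 mm across. 18 mm above the panel (73 mm above the table) when up; it goes down with the key.
- zero_top (a point): Centre of the top face of the bar-shaped zero key, 18 mm (x) by 46 mm (y). 18 mm above the panel (73 mm above the table) when up; it goes down with the key.
- mode_top (a point): Centre of the top face of the square mode key, 24 mm by 24 mm (not to be pressed). 18 mm above the panel (73 mm above the table) when up; it goes down with the key.
- power_key (a joint): How far the round power key is down, in m: 0 up, 0.008 fully down. Its soft cap gives 1 mm per 3 N besides, up to 5 mm. Moves straight down against about 2.5 N of friction and stays where it is left; counts as on beyond 0.005. Delicate: under 20 N.
- zero_key (a joint): How far the bar-shaped zero key is down, in m: 0 up, 0.008 fully down. Its soft cap gives 1 mm per 3 N besides, up to 5 mm. Sprung: about 1 N to start, 4.2 N fully down, comes back up when let go; counts as pressed beyond 0.004, held 0.1 s. Delicate: under 20 N.
- mode_key (a joint): How far the square mode key is down, in m: 0 up, 0.008 fully down. Its soft cap gives 1 mm per 3 N besides, up to 5 mm. Sprung like the zero key; must not be pressed.
- timer: Loose round white bench timer, a low puck 92 mm across and 40 mm high with a rubber foot, about 0.6 kg, with a black round plunger on top. Origin at the centre of its underside, z up; a small display on its -x side.
- plunger_top (a point): Centre of the flat top of the timer's plunger, 38 mm across; 58 mm above the table when up, 18 mm above the timer's housing (14 mm above a grey collar 48 mm across). Goes down with the plunger.
- plunger (a joint): How far the timer's plunger is down, in m: 0 up, 0.008 fully down. Its soft cap gives 1 mm per 3 N besides, up to 5 mm. Moves straight down against about 2.5 N of friction and stays where it is left; counts as started beyond 0.005. Delicate: under 20 N.
- vial: Bystander: small clear capped vial standing on the balance pan, 36 mm across, 45 mm high. Origin at the centre of its underside.
- flask: Bystander: stoppered conical flask, 72 mm across at the foot, 104 mm high, standing about 120 mm from the middle of the timer. Origin at the centre of its underside.
- jar: Bystander: brown jar with a black cap, 52 mm across, 70 mm high, about 105 mm from the middle of the timer. Origin at the centre of its underside.
- petri: Bystander: closed clear petri dish, 86 mm across, 16 mm high, about 125 mm behind the middle of the timer. Origin at the centre of its underside.
- beaker: Bystander: empty glass beaker, 68 mm across, 90 mm high, off to the left. Origin at the centre of its underside.
- bottle: Bystander: white bottle, 68 mm across, 160 mm high, off to the left. Origin at the centre of its underside.
- spatula: Bystander: spatula lying on the table off to the right. Origin on its underside.
There are look-alikes about, which are no part of the job. What is shaped like the timer but yellow is not meant.

How it is judged:
On the way, in this order (a step that is already met when the one before it is completed fails the run):
1. the round power key is pressed down (value of joint power_key above 0.005 m), for 0.1 s.
2. then the bar-shaped zero key is pressed (value of joint zero_key above 0.004 m), for 0.1 s.
3. then the timer's plunger is tapped down, the zero key being up again (value of joint plunger above 0.005 m and value of joint zero_key below 0.0015 m), for 0.1 s.
At the end, for the whole second after the job is handed in: The power key and the timer's plunger are down by more than 5 mm, the zero and mode keys are up (within 1.5 mm), the timer stands level and at rest within 15 mm of where it was, the vial is on the pan, and every bystander is within 20 mm of where it was (all of step 3 and value of joint power_key above 0.005 m and value of joint mode_key below 0.0015 m and distance of timer from where it was at the start of the episode below 0.015 m and angle between timer's own z axis and vertical below 0.05 rad and linear speed of timer below 0.02 m/s and not (distance of any of vial, flask, jar, petri, beaker, bottle, spatula from where it was at the start of the episode above 0.02 m) and z of vial in the frame of balance above 0.07 m); the robot touches nothing.
It fails at once if the zero key or the timer is pressed (more than 3 mm) before the power key is down (value of joint power_key below 0.004 m and value of joint any of zero_key, plunger above 0.003 m).
It fails at once if the square mode key is pressed by more than 3 mm (value of joint mode_key above 0.003 m).
It fails at once if the balance, a key or the timer is pressed harder than 20 N (contact force between any of the fingers, the arm and balance above 20 N or contact force between any of the fingers, the arm and power_unit above 20 N or contact force between any of the fingers, the arm and mode_unit above 20 N or contact force between any of the fingers, the arm and zero_unit above 20 N or contact force between any of the fingers, the arm and timer above 20 N).
It fails at once if the timer is lifted by 8 mm, tipped, or shifted by more than 15 mm (height (world z) of timer above 0.008 m or angle between timer's own z axis and vertical above 0.15 rad or distance of timer from where it was at the start of the episode above 0.015 m).
It fails at once if a bystander is shifted or lifted by more than 20 mm (distance of any of vial, flask, jar, petri, beaker, bottle, spatula from where it was at the start of the episode above 0.02 m).
It also fails if it takes over 48 s, if anything falls off the work surface, if the arm or the gripper's body presses on something with over 40 N, if the wrist force passes 120 N, or if a joint passes its speed limit or range.

## Robot

A 6-joint arm with a two-finger parallel gripper is mounted at the origin on the work surface. World frame = base frame: x ahead of the robot, y to its left, z up, the work surface at z = 0. Lengths are in m, angles in rad, forces in N, time in s.
With the tool pointing down it reaches from about 0.275 to 0.775 m from the base axis. Payload 14.6 kg.
Tool frame: the origin (TCP) lies on the centre line of the jaws, within the pads' length; the fingertips stand ahead of it and the grasp point (between the pads) lies 2 mm behind it (tip_extent is the z of the fingertips in the tool frame, in m); z points along the fingers, y is the line along which they close (so a half turn about z gives the same grasp; the last joint's range is limited). The gripper opens to 85 mm and grips with 20 to 120 N. Pads are 22 mm wide; open, the fingers measure 114 mm over their backs; the gripper's body (76 mm by 85 mm) begins 54 mm behind the grasp point. The pads swing forward as they close: fully open they stand 13 mm farther back than shut.
Start: joints at [1.101, 0.263, -0.048, 1.259, 0, 1.415], TCP at [0.163, 0.499, 0.248] pointing down, gripper open.
Joint ranges: [-2.65, 2.65], [-0.89, 1.7], [-1.18, 1.37], [-2.13, 2.11], [-1.35, 1.29], [-3.14, 3.14]. Speed limits (rad/s): [1.89, 1.89, 2.57, 2.79, 3.14, 3.14].

## Interface

Orientations are given as a unit quaternion [w, x, y, z].
In Python, from workcell import observe, snapshot, camera_info, hand_in, find_in, mark_of, tip_extent gives the robot as it stands. The module is installed in compiled form; this text tells all that it offers.
- The arm moves only by the tool drive_tool, never from a script. Its argument "steps" is a list of rows, each an object with "delta_pos": the shift along the tool's x, y, z in mm, a list of three; "twist": the turn, a rotation vector about the tool's x, y, z in degrees, a list of three. In form: [{"delta_pos": [tx, ty, tz], "twist": [rx, ry, rz]}, ...]. A call has 1 to 12 rows; each row shifts and turns the commanded pose from where the row before left it, along the tool's axes as they then stand; what a row does not reach is not made up. A row lasts 1/12 s, in which the tool goes at most 41.7 mm and 7.16 degrees, less where a joint would pass 70% of its speed; a pose out of reach is approached as far as the arm can. A call with a gripper value outside its range is refused whole. "claw" is the finger opening in mm, from 0 to 85.4, set as the call begins (left out, the last holds). The fingers move at their own pace and stop on an object; "force" is the grip in N (left out, the last holds). Time passes only in rows, so rows that do not move let the fingers close. It gives the time, the measured TCP pose, the force, the opening and the grip force at its end, in the units of the state.
- observe(): the state, without advancing time (a new reading comes with each control period).
- snapshot(name): name is "scene" or "top" or "wrist"; returns the picture (400x640x3 uint8, red, green, blue); there is no depth.
- camera_info(name): a dict with "fx", "fy", "cx", "cy" (pixels), "dist_coeffs" ([k1, k2, p1, p2, k3] as OpenCV has them; the pictures are not rectified), "T" (4x4, takes a point from camera to world coordinates). Camera axes: x right, y up, looking along -z (the intrinsics and any distortion apply to the point x, -y, -z); pixel columns grow to the right and rows downward; lengths in m; the calibration is good to about 2 mm. A picture is of the moment at which its call begins: read the wrist's pose just before it. camera_info takes no time and is no camera call; for the wrist camera it gives the pose at the moment of the call.
- hand_in(): hands the job in; it is judged then, once.
Trained networks look in the newest picture that a camera, given by its name, has taken for a name from the list of things; names that differ only in an ending like _2 or _b are one class to them, and where a whole thing is asked for, a point or a joint stands for the part that bears it (a point fixed in the world has none). Each returns a list of dicts, best first, with "confidence" (0 to 1); they miss things now and then, are a little off and sometimes report something else, mostly with a low value. They report only what shows in the picture. A call takes as long as a camera call. They do not tell look-alikes from the thing itself.
- find_in(camera, label): "box" ([centre column, centre row, width, height] in pixels, round what is visible of it).
- mark_of(camera, label): "centre" ([column, row] in pixels: a listed point, or the origin of a listed thing).
The state is a dict: "time_s": time; "joints": joint angles; "qd": joint speeds; "effort": joint torques, N m; "tool_pos": TCP position; "eef_rot": TCP orientation; "contact_force": force on the tool from outside, world axes, zero at the start; "moment": the same for the moment, N m; "grip_width": opening from 0.0 (shut) to 1.0 (fully open); "gripper_force": force on a finger pad.
Only numpy, scipy, OpenCV 4.12 (cv2) and the standard library are available. Lean on these libraries where they do the work, as an engineer would, in place of code of your own. Each camera call takes 0.05 s, during which the arm holds its last target. There are 200 camera calls.

## Working session

There is one attempt and no reset: what is moved stays moved. The work goes in short steps, Python scripts to look and compute and a tool call to move; the robot and the scene stay as the last step left them, time stands still between calls to the robot, and variables do not carry over. Pictures are saved under pics/ and viewed, at most 10 in all, crops included, and the job is handed in when it is done.

Besides the shell and the picture viewer there is one more tool, called after "Call:" by a JSON object that holds its "method" and its "body". drive_tool: Moves the arm, as the interface text tells. Its arguments: {"type":"object","properties":{"steps":{"type":"array","items":{"type":"object","properties":{"delta_pos":{"type":"array","items":{"type":"number"}},"twist":{"type":"array","items":{"type":"number"}}}}},"claw":{"type":"number"},"force":{"type":"number"}},"required":["steps"]}

```bash
mkdir -p pics
cat > h.py <<'E'
import numpy as np, cv2
from workcell import *
def ray(ci,px):
    K=np.array([[ci['fx'],0,ci['cx']],[0,ci['fy'],ci['cy']],[0,0,1.]])
    p=cv2.undistortPoints(np.array([[px]],float),K,np.array(ci['dist_coeffs'],float))[0,0]
    T=np.array(ci['T']); d=T[:3,:3]@np.array([p[0],-p[1],-1.]); return T[:3,3],d/np.linalg.norm(d)
def atz(ci,px,z):
    o,d=ray(ci,px); return o+d*(z-o[2])/d[2]
def tri(a,b):
    A=0;B=0
    for o,d in (a,b):
        P=np.eye(3)-np.outer(d,d);A=A+P;B=B+P@o
    return np.linalg.solve(A,B)
E
python3 - <<'E'
from h import *
o=observe(); print({k:np.round(v,3) for k,v in o.items()}, tip_extent() if callable(tip_extent) else tip_extent)
ims=[]
Z=dict(power_top=.073,zero_top=.073,mode_top=.073,plunger_top=.058,flask=0,jar=0,petri=0,vial=.075,beaker=0,bottle=0)
for c in('scene','top'):
    im=snapshot(c); cv2.imwrite(f'pics/{c}.png',im[...,::-1]); ci=camera_info(c)
    for l,z in Z.items():
        print(c,l,[(np.round(m['centre']),round(m['confidence'],2),np.round(atz(ci,m['centre'],z)[:2],3)) for m in mark_of(c,l)[:3]])
E
```

```text
{'time_s': np.float64(0.0), 'joints': array([ 1.101,  0.264, -0.049,  1.259, -0.   ,  1.415]), 'qd': array([-0.   ,  0.   , -0.   , -0.   , -0.   , -0.001]), 'effort': array([-2.0000e-03, -6.3762e+01,  3.8457e+01,  1.4000e-02, -0.0000e+00,
       -0.0000e+00]), 'tool_pos': array([0.162, 0.499, 0.248]), 'eef_rot': array([-0.   ,  0.157,  0.988, -0.001]), 'contact_force': array([-0.365,  0.131,  0.495]), 'moment': array([ 0.004, -0.02 ,  0.026]), 'gripper_force': np.float64(0.0), 'grip_width': np.float64(1.001)} 0.017
scene power_top []
scene zero_top []
scene mode_top []
scene plunger_top []
scene flask []
scene jar []
scene petri []
scene vial []
scene beaker []
scene bottle []
top power_top [(array([330., 202.]), 0.66, array([ 0.568, -0.074])), (array([230., 219.]), 0.6, array([0.517, 0.216]))]
top zero_top [(array([250., 222.]), 0.69, array([0.509, 0.158])), (array([150., 210.]), 0.65, array([0.546, 0.455]))]
top mode_top [(array([206., 214.]), 0.39, array([0.532, 0.288]))]
top plunger_top [(array([397., 235.]), 0.68, array([ 0.47 , -0.267])), (array([314., 154.]), 0.58, array([ 0.716, -0.028])), (array([353., 246.]), 0.48, array([ 0.441, -0.139]))]
top flask [(array([400., 188.]), 0.78, array([ 0.619, -0.29 ])), (array([227., 223.]), 0.32, array([0.515, 0.24 ]))]
top jar [(array([329., 198.]), 0.83, array([ 0.589, -0.072]))]
top petri [(array([364., 151.]), 0.89, array([ 0.737, -0.182]))]
top vial [(array([235., 164.]), 0.56, array([0.682, 0.207]))]
top beaker [(array([146., 268.]), 0.98, array([0.379, 0.486]))]
top bottle [(array([154., 214.]), 0.61, array([0.544, 0.468]))]
```

Run:
```python
import cv2
t=cv2.imread('pics/top.png'); cv2.imwrite('pics/topc.png',cv2.resize(t[110:310,130:430],None,fx=2.66,fy=2.66,interpolation=cv2.INTER_CUBIC))
```

```text
(no output)
```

View pics/scene.png

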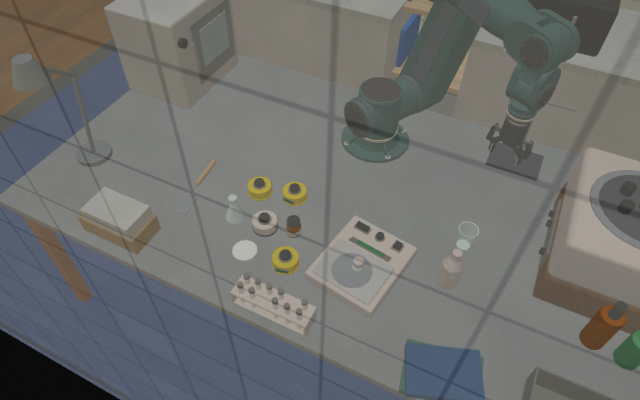

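View pics/topc.png

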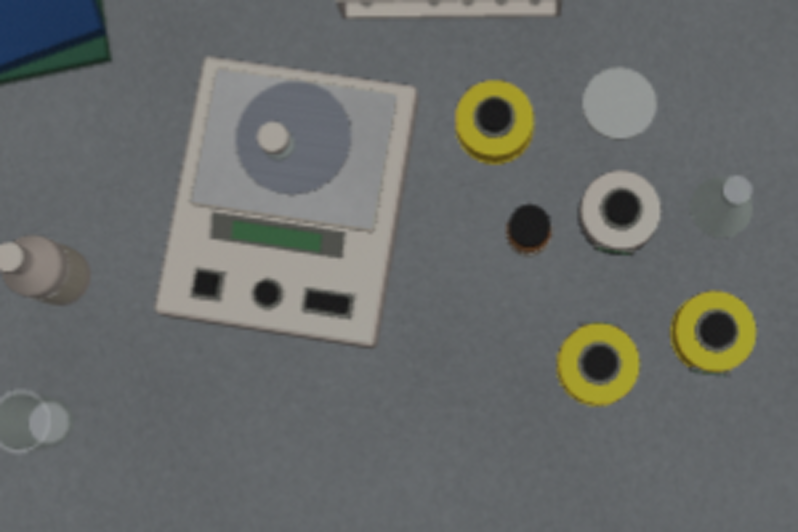

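The balance carries square (208,217), round (230,220) and bar (253,223) keys, left to right. Four timers show: yellow at (316,154), (354,246) and (399,234), and white at (364,188). The white one is meant: it is the only non-yellow, with the jar at its left, the flask at its right and the petri dish behind it, as confirmed in the enlarged crop.

Run:
```python
from h import *
from scipy.spatial.transform import Rotation as R
ci=camera_info('top')
for n,p,z in [('sq',(207.8,216.8),.073),('pow',(230.4,220.2),.073),('bar',(253.3,223.5),.073),('tim',(363.8,188.2),.058)]: print(n,np.round(atz(ci,p,z),4))
o=observe();q=o['eef_rot'];Rt=R.from_quat([q[1],q[2],q[3],q[0]]).as_matrix();print(Rt.round(3))
w=camera_info('wrist');T=np.array(w['T']);print(w['fx'],T.round(3), (Rt.T@(T[:3,3]-o['tool_pos'])).round(3),(Rt.T@T[:3,:3]).round(2))
```

```text
sq [0.5251 0.2824 0.073 ]
pow [0.5148 0.2159 0.073 ]
bar [0.5048 0.1491 0.073 ]
tim [ 0.6092 -0.1737  0.058 ]
[[-0.951  0.31   0.   ]
 [ 0.31   0.951 -0.   ]
 [-0.    -0.    -1.   ]]
283.9231025203356 [[ 0.31  -0.918 -0.248  0.1  ]
 [ 0.951  0.299  0.08   0.519]
 [ 0.001 -0.26   0.965  0.374]
 [ 0.     0.     0.     1.   ]] [ 0.065 -0.001 -0.126] [[-0.    0.97  0.26]
 [ 1.    0.   -0.  ]
 [-0.    0.26 -0.97]]
```

Call:
{"method": "drive_tool", "body": {"steps": [{"delta_pos": [-35.3,-13.3,0]},{"delta_pos": [-35.3,-13.3,0]},{"delta_pos": [-35.3,-13.3,0]},{"delta_pos": [-35.3,-13.3,0]},{"delta_pos": [-35.3,-13.3,0]},{"delta_pos": [-35.3,-13.3,0]},{"delta_pos": [-35.3,-13.3,0]},{"delta_pos": [-35.3,-13.3,0]},{"delta_pos": [-35.3,-13.3,0]},{"delta_pos": [-35.3,-13.3,0]},{"delta_pos": [-35.3,-13.3,0]},{"delta_pos": [-35.3,-13.3,0]}], "claw": 0}}

```text
$.steps[0]: bad value
```

Call:
{"method": "drive_tool", "body": {"steps": [{"twist": [0,0,-4.65]},{"twist": [0,0,-4.65]},{"delta_pos": [0,0,0]},{"delta_pos": [0,0,0]},{"delta_pos": [0,0,0]}]}}

```text
$.steps[0]: bad value
```

```bash
cat > w.py <<'E'
import sys
from h import *
from scipy.spatial.transform import Rotation as R
def look(name,labels):
    o=observe();q=o['eef_rot'];Rt=R.from_quat([q[1],q[2],q[3],q[0]]).as_matrix()
    print(o['time_s'],o['tool_pos'].round(4),Rt[:,1].round(3),'F',o['contact_force'].round(2),o['grip_width'],tip_extent() if callable(tip_extent) else tip_extent)
    ci=camera_info('wrist');im=snapshot('wrist');cv2.imwrite(f'pics/{name}.png',im[...,::-1])
    for l,z in labels.items():
        for m in mark_of('wrist',l)[:4]:
            p=atz(ci,m['centre'],z);print(l,np.round(m['centre'],1),round(m['confidence'],2),p.round(4),'tool mm',(1e3*Rt.T@(p-o['tool_pos'])).round(1))
if __name__=='__main__': look(sys.argv[1],{a.split('=')[0]:float(a.split('=')[1]) for a in sys.argv[2:]})
E
python3 w.py w1 power_top=.073 zero_top=.073 mode_top=.073
```

```text
1.1 [0.1626 0.4992 0.2483] [ 0.31   0.951 -0.   ] F [ 0.06 -0.52  0.4 ] 0.9997238842275715 0.017
```

View pics/w1.png

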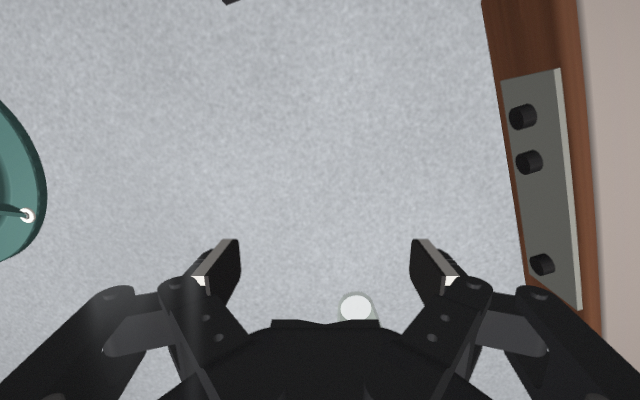

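The move was refused because each row needs both fields. This view still shows the start pose, with the open fingers at (220,270) and (430,270) and no keys.

Call:
{"method": "drive_tool", "body": {"steps": [{"delta_pos": [-35.3,-13.3,0],"twist": [0,0,0]},{"delta_pos": [-35.3,-13.3,0],"twist": [0,0,0]},{"delta_pos": [-35.3,-13.3,0],"twist": [0,0,0]},{"delta_pos": [-35.3,-13.3,0],"twist": [0,0,0]},{"delta_pos": [-35.3,-13.3,0],"twist": [0,0,0]},{"delta_pos": [-35.3,-13.3,0],"twist": [0,0,0]},{"delta_pos": [-35.3,-13.3,0],"twist": [0,0,0]},{"delta_pos": [-35.3,-13.3,0],"twist": [0,0,0]},{"delta_pos": [-35.3,-13.3,0],"twist": [0,0,0]},{"delta_pos": [-35.3,-13.3,0],"twist": [0,0,0]},{"delta_pos": [-35.3,-13.3,0],"twist": [0,0,0]},{"delta_pos": [-35.3,-13.3,0],"twist": [0,0,0]}], "claw": 0}}

```text
time_s: 2.3
tool_pos: [0.5172, 0.2148, 0.2484]
eef_rot: [0.0, 0.157, 0.988, 0.0]
contact_force: [1.5, 1.0, 0.3]
grip_width: -0.001
gripper_force: 0.0
```

Call:
{"method": "drive_tool", "body": {"steps": [{"delta_pos": [0,0,0],"twist": [0,0,-4.65]},{"delta_pos": [0,0,0],"twist": [0,0,-4.65]},{"delta_pos": [0,0,0],"twist": [0,0,0]},{"delta_pos": [0,0,0],"twist": [0,0,0]},{"delta_pos": [0,0,0],"twist": [0,0,0]}]}}

```text
time_s: 2.72
tool_pos: [0.5157, 0.2165, 0.2483]
eef_rot: [0.0, 0.077, 0.997, 0.0]
contact_force: [-0.6, 0.4, -0.2]
grip_width: 0.002
gripper_force: 0.0
```

```bash
python3 w.py w2 power_top=.073 zero_top=.073 mode_top=.073
```

```text
2.7167 [0.5157 0.2165 0.2483] [0.154 0.988 0.   ] F [-0.57  0.37 -0.23] 0.0018455286781182002 0.017
power_top [328.5 180.9] 0.97 [0.5151 0.2203 0.073 ] tool mm [  1.1   3.6 175.3]
zero_top [264.  182.7] 0.64 [0.5063 0.1509 0.073 ] tool mm [ -0.8 -66.3 175.3]
zero_top [265.6 177. ] 0.42 [0.5004 0.1539 0.073 ] tool mm [  5.5 -64.3 175.3]
mode_top [396.3 185.2] 0.8 [0.5312 0.2925 0.073 ] tool mm [ -3.7  77.5 175.3]
```

View pics/w2.png

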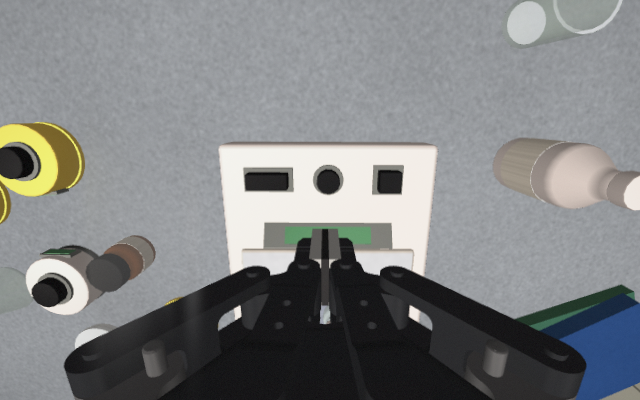

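Round key at (328,180), bar (267,180), square (388,180), as in the top view. I'll go lower for a second wrist view.

Call:
{"method": "drive_tool", "body": {"steps": [{"delta_pos": [0,0.5,25],"twist": [0,0,0]},{"delta_pos": [0,0.5,25],"twist": [0,0,0]},{"delta_pos": [0,0.5,25],"twist": [0,0,0]},{"delta_pos": [0,0.5,15],"twist": [0,0,0]},{"delta_pos": [0,0,0],"twist": [0,0,0]},{"delta_pos": [0,0,0],"twist": [0,0,0]},{"delta_pos": [0,0,0],"twist": [0,0,0]}]}}

```text
time_s: 3.5
tool_pos: [0.5167, 0.2185, 0.1595]
eef_rot: [0.001, 0.076, 0.997, 0.0]
contact_force: [-0.3, 0.1, -0.0]
grip_width: 0.003
gripper_force: 0.0
```

```bash
cat > m.py <<'E'
from h import *
import w
w.look('w3',dict(power_top=.073,zero_top=.073,mode_top=.073))
ci=camera_info('wrist');ct=camera_info('top')
m=mark_of('wrist','power_top')[0]['centre'];print('tri',tri(ray(ct,(230.4,220.2)),ray(ci,m)).round(4))
E
python3 m.py
```

```text
3.5 [0.5167 0.2185 0.1595] [0.152 0.988 0.001] F [-0.25  0.06 -0.03] 0.0033743873969487126 0.017
power_top [323.7 203.3] 0.97 [0.5144 0.2175 0.073 ] tool mm [ 2.3 -1.3 86.5]
zero_top [240.7 209.7] 0.75 [0.5096 0.1523 0.073 ] tool mm [ -2.9 -66.5  86.4]
mode_top [416.2 207.4] 0.9 [0.5288 0.2887 0.073 ] tool mm [-1.1 71.2 86.5]
tri [0.5156 0.2171 0.068 ]
```

View pics/w3.png

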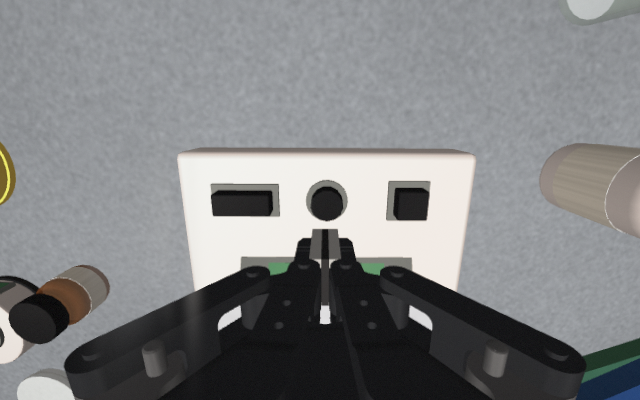

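Call:
{"method": "drive_tool", "body": {"steps": [{"delta_pos": [1,-0.5,20],"twist": [0,0,0]},{"delta_pos": [1,0,20],"twist": [0,0,0]},{"delta_pos": [0,0,6],"twist": [0,0,0]},{"delta_pos": [0,0,0],"twist": [0,0,0]},{"delta_pos": [0,0,0],"twist": [0,0,0]},{"delta_pos": [0,0,0],"twist": [0,0,0]}]}}

```text
time_s: 4.25
tool_pos: [0.5148, 0.2182, 0.1134]
eef_rot: [0.001, 0.076, 0.997, 0.0]
contact_force: [0.9, -0.9, 0.8]
grip_width: -0.002
gripper_force: 0.0
```

```bash
sed -i "s/'w3'/'w4'/" m.py; python3 m.py
```

```text
4.25 [0.5148 0.2182 0.1134] [0.152 0.988 0.001] F [ 0.9  -0.93  0.77] -0.002462132723339125 0.017
power_top [329.3 231.8] 0.76 [0.5178 0.2201 0.073 ] tool mm [-2.7  2.2 40.4]
zero_top [219.4 230.7] 0.61 [0.5066 0.1519 0.073 ] tool mm [ -1.9 -66.8  40.3]
zero_top [230.8 220.7] 0.18 [0.5012 0.1607 0.073 ] tool mm [  4.7 -59.   40.3]
mode_top [440.7 230.2] 0.92 [0.5276 0.2895 0.073 ] tool mm [-1.8 72.4 40.4]
tri [0.5166 0.2182 0.0709]
```

View pics/w4.png

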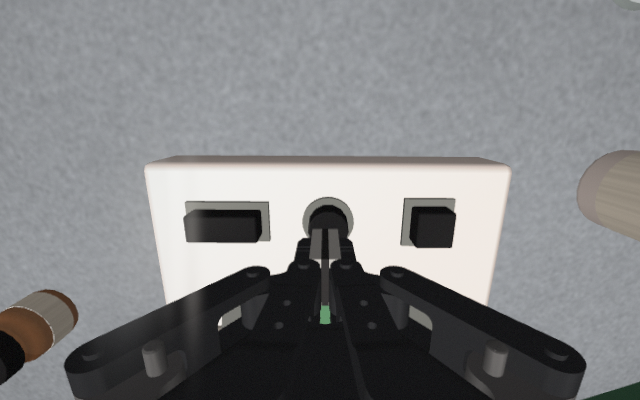

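The round key top (328,226) lies in line with the shut fingertips (325,230). Descending with force checks.

Call:
{"method": "drive_tool", "body": {"steps": [{"delta_pos": [0,1,4],"twist": [0,0,0]},{"delta_pos": [0,0,4],"twist": [0,0,0]},{"delta_pos": [0,0,3],"twist": [0,0,0]},{"delta_pos": [0,0,2],"twist": [0,0,0]},{"delta_pos": [0,0,0],"twist": [0,0,0]},{"delta_pos": [0,0,0],"twist": [0,0,0]}]}}

```text
time_s: 5.0
tool_pos: [0.5142, 0.219, 0.0991]
eef_rot: [-0.0, 0.076, 0.997, -0.0]
contact_force: [-0.3, -0.3, 0.4]
grip_width: 0.002
gripper_force: 0.0
```

Call:
{"method": "drive_tool", "body": {"steps": [{"delta_pos": [0,0,3],"twist": [0,0,0]},{"delta_pos": [0,0,3],"twist": [0,0,0]},{"delta_pos": [0,0,2],"twist": [0,0,0]},{"delta_pos": [0,0,0],"twist": [0,0,0]},{"delta_pos": [0,0,0],"twist": [0,0,0]}]}}

```text
time_s: 5.42
tool_pos: [0.5142, 0.219, 0.0911]
eef_rot: [-0.0, 0.076, 0.997, -0.0]
contact_force: [0.1, 0.1, 1.0]
grip_width: -0.001
gripper_force: 0.0
```

Call:
{"method": "drive_tool", "body": {"steps": [{"delta_pos": [0,0,2],"twist": [0,0,0]},{"delta_pos": [0,0,2],"twist": [0,0,0]},{"delta_pos": [0,0,0],"twist": [0,0,0]},{"delta_pos": [0,0,0],"twist": [0,0,0]}]}}

```text
time_s: 5.75
tool_pos: [0.5145, 0.2191, 0.0873]
eef_rot: [0.0, 0.076, 0.997, 0.0]
contact_force: [0.1, 0.4, 2.5]
grip_width: 0.003
gripper_force: 0.6
```

Call:
{"method": "drive_tool", "body": {"steps": [{"delta_pos": [0,0,1.5],"twist": [0,0,0]},{"delta_pos": [0,0,1.5],"twist": [0,0,0]},{"delta_pos": [0,0,1.5],"twist": [0,0,0]},{"delta_pos": [0,0,0],"twist": [0,0,0]},{"delta_pos": [0,0,0],"twist": [0,0,0]}]}}

```text
time_s: 6.17
tool_pos: [0.5144, 0.2191, 0.0827]
eef_rot: [0.0, 0.076, 0.997, 0.0]
contact_force: [2.7, 0.5, 0.5]
grip_width: -0.001
gripper_force: 0.7
```

Call:
{"method": "drive_tool", "body": {"steps": [{"delta_pos": [0,0,1],"twist": [0,0,0]},{"delta_pos": [0,0,1],"twist": [0,0,0]},{"delta_pos": [0,0,0],"twist": [0,0,0]},{"delta_pos": [0,0,0],"twist": [0,0,0]}]}}

```text
time_s: 6.5
tool_pos: [0.5144, 0.2191, 0.0809]
eef_rot: [0.0, 0.076, 0.997, 0.0]
contact_force: [-0.1, 0.2, 4.1]
grip_width: 0.001
gripper_force: 1.8
```

Call:
{"method": "drive_tool", "body": {"steps": [{"delta_pos": [0,0,1],"twist": [0,0,0]},{"delta_pos": [0,0,0],"twist": [0,0,0]},{"delta_pos": [0,0,0],"twist": [0,0,0]}]}}

```text
time_s: 6.75
tool_pos: [0.5144, 0.2191, 0.0799]
eef_rot: [0.0, 0.076, 0.997, 0.0]
contact_force: [0.0, 0.9, 5.7]
grip_width: 0.001
gripper_force: 3.2
```

Call:
{"method": "drive_tool", "body": {"steps": [{"delta_pos": [0,0,-10],"twist": [0,0,0]},{"delta_pos": [0,0,-15],"twist": [0,0,0]},{"delta_pos": [0,0,-15],"twist": [0,0,0]},{"delta_pos": [0,-22.5,0],"twist": [0,0,0]},{"delta_pos": [0,-22.5,0],"twist": [0,0,0]},{"delta_pos": [0,-22.5,0],"twist": [0,0,0]},{"delta_pos": [0,0,0],"twist": [0,0,0]},{"delta_pos": [0,0,0],"twist": [0,0,0]},{"delta_pos": [0,0,0],"twist": [0,0,0]}]}}

```text
time_s: 7.5
tool_pos: [0.5041, 0.1526, 0.1201]
eef_rot: [0.0, 0.076, 0.997, 0.0]
contact_force: [-0.1, 0.0, -0.3]
grip_width: -0.001
gripper_force: 0.0
```

```bash
sed -i "s/'w4'/'w5'/;s/power_top=.073/power_top=.065/" m.py; python3 m.py
```

```text
7.5 [0.5041 0.1526 0.1201] [0.152 0.988 0.   ] F [-0.13  0.03 -0.3 ] -0.0010122930683460478 0.017
power_top [425.8 221.8] 0.78 [0.516  0.2195 0.065 ] tool mm [-1.6 68.  55.1]
power_top [324.  218.1] 0.42 [0.5028 0.1517 0.065 ] tool mm [ 1.2 -1.1 55.1]
zero_top [324.4 226.4] 0.68 [0.5056 0.1515 0.073 ] tool mm [-1.7 -0.8 47.1]
mode_top [534.5 228.1] 0.63 [0.5283 0.2885 0.073 ] tool mm [ -3.3 138.   47.1]
mode_top [325.2 220.4] 0.17 [0.5016 0.1527 0.073 ] tool mm [ 2.5 -0.3 47.1]
tri [0.5151 0.2181 0.0672]
```

View pics/w5.png

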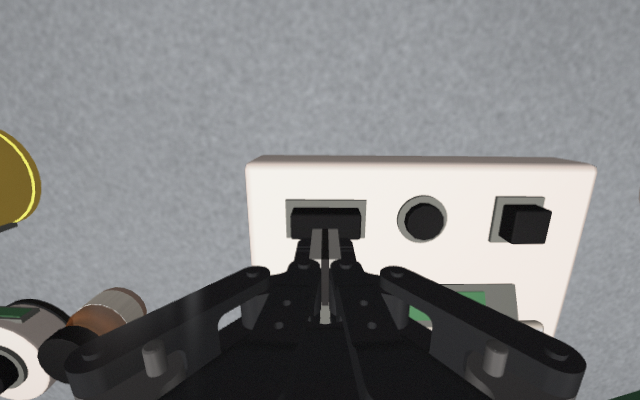

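The bar key (326,218) is under the fingertips, and the round key (424,222) is visibly down. Pressing the bar key now.

Call:
{"method": "drive_tool", "body": {"steps": [{"delta_pos": [-1,0,12],"twist": [0,0,0]},{"delta_pos": [0,0,10],"twist": [0,0,0]},{"delta_pos": [0,0,5],"twist": [0,0,0]},{"delta_pos": [0,0,2],"twist": [0,0,0]},{"delta_pos": [0,0,2],"twist": [0,0,0]},{"delta_pos": [0,0,2],"twist": [0,0,0]},{"delta_pos": [0,0,2],"twist": [0,0,0]},{"delta_pos": [0,0,2],"twist": [0,0,0]},{"delta_pos": [0,0,1],"twist": [0,0,0]},{"delta_pos": [0,0,0],"twist": [0,0,0]},{"delta_pos": [0,0,0],"twist": [0,0,0]},{"delta_pos": [0,0,0],"twist": [0,0,0]}]}}

```text
time_s: 8.75
tool_pos: [0.5051, 0.1523, 0.0819]
eef_rot: [0.0, 0.076, 0.997, 0.0]
contact_force: [-0.7, 1.9, 2.9]
grip_width: -0.0
gripper_force: 1.7
```

Call:
{"method": "drive_tool", "body": {"steps": [{"delta_pos": [0,0,1.5],"twist": [0,0,0]},{"delta_pos": [0,0,0],"twist": [0,0,0]},{"delta_pos": [0,0,0],"twist": [0,0,0]},{"delta_pos": [0,0,0],"twist": [0,0,0]}]}}

```text
time_s: 9.08
tool_pos: [0.5052, 0.1523, 0.0804]
eef_rot: [0.0, 0.076, 0.997, 0.0]
contact_force: [-1.0, 2.1, 5.5]
grip_width: -0.001
gripper_force: 2.5
```

Call:
{"method": "drive_tool", "body": {"steps": [{"delta_pos": [0,0,-10],"twist": [0,0,0]},{"delta_pos": [0,0,-30],"twist": [0,0,0]},{"delta_pos": [0,0,-40],"twist": [0,0,0]},{"delta_pos": [0,0,-40],"twist": [0,0,0]},{"delta_pos": [0,0,0],"twist": [0,0,0]},{"delta_pos": [0,0,0],"twist": [0,0,0]}]}}

```text
time_s: 9.58
tool_pos: [0.5062, 0.1522, 0.2021]
eef_rot: [0.002, 0.076, 0.997, 0.0]
contact_force: [-0.8, 0.9, -0.9]
grip_width: 0.004
gripper_force: 0.0
```

Call:
{"method": "drive_tool", "body": {"steps": [{"delta_pos": [-15.2,-30.6,0],"twist": [0,0,0]},{"delta_pos": [-15.2,-30.6,0],"twist": [0,0,0]},{"delta_pos": [-15.2,-30.6,0],"twist": [0,0,0]},{"delta_pos": [-15.2,-30.6,0],"twist": [0,0,0]},{"delta_pos": [-15.2,-30.6,0],"twist": [0,0,0]},{"delta_pos": [-15.2,-30.6,0],"twist": [0,0,0]},{"delta_pos": [-15.2,-30.6,0],"twist": [0,0,0]},{"delta_pos": [-15.2,-30.6,0],"twist": [0,0,0]},{"delta_pos": [-15.2,-30.6,0],"twist": [0,0,0]},{"delta_pos": [-15.2,-30.6,0],"twist": [0,0,0]},{"delta_pos": [0,0,0],"twist": [0,0,0]},{"delta_pos": [0,0,0],"twist": [0,0,0]}]}}

```text
time_s: 10.58
tool_pos: [0.6085, -0.1748, 0.1982]
eef_rot: [-0.001, 0.077, 0.997, 0.0]
contact_force: [-1.5, 1.1, 0.0]
grip_width: -0.002
gripper_force: 0.0
```

```bash
python3 w.py w6 plunger_top=.058 zero_top=.073 flask=0 jar=0
```

```text
10.5833 [ 0.6085 -0.1748  0.1982] [0.154 0.988 0.   ] F [-1.48  1.09  0.01] -0.002149452846981585 0.017
plunger_top [187.1  60.5] 0.82 [ 0.4754 -0.2756  0.058 ] tool mm [ 115.6 -120.1  140.5]
plunger_top [326.3 197. ] 0.71 [ 0.6156 -0.1749  0.058 ] tool mm [ -7.3   1.  140.2]
plunger_top [476.3 269.1] 0.71 [ 0.7177 -0.0309  0.058 ] tool mm [-86.1 159.  140.1]
flask [230. 204.] 0.71 [ 0.6219 -0.2917 -0.    ] tool mm [ -31.8 -113.5  198.1]
jar [415.5 147.7] 0.66 [ 0.5896 -0.0681  0.    ] tool mm [ 34.7 102.5 198.4]
```

View pics/w6.png

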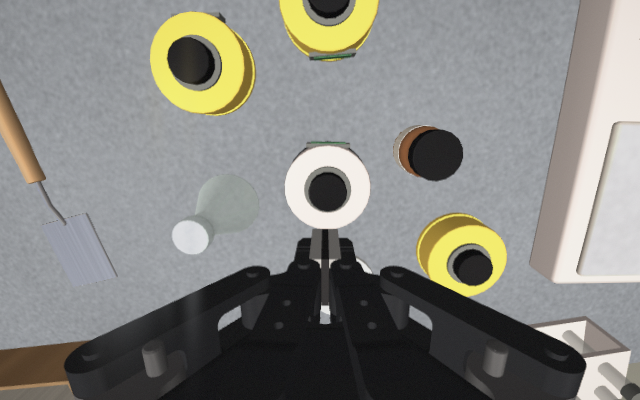

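The white timer's plunger is at (327,191), with the flask at (215,215) and the jar at (430,153) well aside. It is the only non-yellow timer near. Going down and shifting by a few mm.

Call:
{"method": "drive_tool", "body": {"steps": [{"delta_pos": [-2,0.5,30],"twist": [0,0,0]},{"delta_pos": [-2,0.5,30],"twist": [0,0,0]},{"delta_pos": [0,0,25],"twist": [0,0,0]},{"delta_pos": [0,0,10],"twist": [0,0,0]},{"delta_pos": [0,0,0],"twist": [0,0,0]},{"delta_pos": [0,0,0],"twist": [0,0,0]},{"delta_pos": [0,0,0],"twist": [0,0,0]}]}}

```text
time_s: 11.42
tool_pos: [0.6137, -0.1731, 0.107]
eef_rot: [0.001, 0.076, 0.997, -0.0]
contact_force: [0.1, -0.2, -0.6]
grip_width: -0.002
gripper_force: 0.0
```

```bash
python3 w.py w7 plunger_top=.058
python3 - <<'E'
from h import *
ct=camera_info('top');cw=camera_info('wrist')
m=mark_of('wrist','plunger_top')
for k in m: print(k['centre'],tri(ray(ct,(363.8,188.2)),ray(cw,k['centre'])).round(4))
E
```

```text
11.4167 [ 0.6137 -0.1731  0.107 ] [ 0.152  0.988 -0.001] F [ 0.07 -0.19 -0.59] -0.0017284497971701606 0.017
plunger_top [535.9 326.1] 0.94 [ 0.719  -0.0305  0.058 ] tool mm [-82.4 156.9  49.1]
plunger_top [324.  224.6] 0.87 [ 0.6148 -0.1743  0.058 ] tool mm [-1.1 -1.1 49. ]
plunger_top [108.5  17.2] 0.56 [ 0.4754 -0.2742  0.058 ] tool mm [ 121.4 -120.9   48.8]
[535.9, 326.1] [ 0.5742 -0.1529  0.2132]
[324.0, 224.6] [ 0.6044 -0.1719  0.0846]
[108.5, 17.2] [ 0.5659 -0.1481  0.2653]
```

View pics/w7.png

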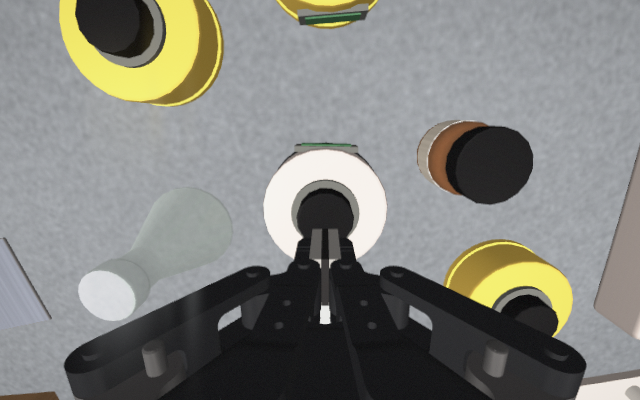

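The plunger (325,215) lines up with the tips (325,232), and the flask and jar are clear. The two wrist heights agree at z = 58 mm to within 1 mm. Pressing with force checks.

Call:
{"method": "drive_tool", "body": {"steps": [{"delta_pos": [0,0,10],"twist": [0,0,0]},{"delta_pos": [0,0,8],"twist": [0,0,0]},{"delta_pos": [0,0,5],"twist": [0,0,0]},{"delta_pos": [0,0,3],"twist": [0,0,0]},{"delta_pos": [0,0,0],"twist": [0,0,0]},{"delta_pos": [0,0,0],"twist": [0,0,0]}]}}

```text
time_s: 12.07
tool_pos: [0.6128, -0.1729, 0.0791]
eef_rot: [-0.0, 0.076, 0.997, 0.0]
contact_force: [0.3, -0.8, -0.7]
grip_width: 0.001
gripper_force: 0.0
```

Call:
{"method": "drive_tool", "body": {"steps": [{"delta_pos": [0,0,2],"twist": [0,0,0]},{"delta_pos": [0,0,2],"twist": [0,0,0]},{"delta_pos": [0,0,2],"twist": [0,0,0]},{"delta_pos": [0,0,2],"twist": [0,0,0]},{"delta_pos": [0,0,2],"twist": [0,0,0]},{"delta_pos": [0,0,0],"twist": [0,0,0]},{"delta_pos": [0,0,0],"twist": [0,0,0]}]}}

```text
time_s: 12.65
tool_pos: [0.613, -0.173, 0.0693]
eef_rot: [0.0, 0.076, 0.997, -0.0]
contact_force: [0.6, 0.2, 1.6]
grip_width: 0.001
gripper_force: 0.5
```

Call:
{"method": "drive_tool", "body": {"steps": [{"delta_pos": [0,0,1.5],"twist": [0,0,0]},{"delta_pos": [0,0,1.5],"twist": [0,0,0]},{"delta_pos": [0,0,1],"twist": [0,0,0]},{"delta_pos": [0,0,0],"twist": [0,0,0]},{"delta_pos": [0,0,0],"twist": [0,0,0]},{"delta_pos": [0,0,0],"twist": [0,0,0]}]}}

```text
time_s: 13.15
tool_pos: [0.613, -0.173, 0.0655]
eef_rot: [0.0, 0.076, 0.997, -0.0]
contact_force: [1.4, -0.3, 4.7]
grip_width: -0.005
gripper_force: 2.4
```

Call:
{"method": "drive_tool", "body": {"steps": [{"delta_pos": [0,0,0.7],"twist": [0,0,0]},{"delta_pos": [0,0,0],"twist": [0,0,0]},{"delta_pos": [0,0,0],"twist": [0,0,0]},{"delta_pos": [0,0,-10],"twist": [0,0,0]},{"delta_pos": [0,0,-25],"twist": [0,0,0]},{"delta_pos": [0,0,-35],"twist": [0,0,0]},{"delta_pos": [0,0,-35],"twist": [0,0,0]},{"delta_pos": [0,0,-30],"twist": [0,0,0]},{"delta_pos": [0,0,0],"twist": [0,0,0]},{"delta_pos": [0,0,0],"twist": [0,0,0]},{"delta_pos": [0,0,0],"twist": [0,0,0]}]}}

```text
time_s: 14.07
tool_pos: [0.6126, -0.1728, 0.1991]
eef_rot: [-0.0, 0.076, 0.997, 0.0]
contact_force: [-0.7, 0.8, -1.0]
grip_width: 0.003
gripper_force: 0.0
```

```bash
python3 w.py w8 plunger_top=.050 flask=0 jar=0
```

```text
14.0667 [ 0.6126 -0.1728  0.1991] [0.152 0.988 0.   ] F [-0.65  0.77 -1.03] 0.0029723908689057586 0.017
plunger_top [183.4  55.4] 0.69 [ 0.473  -0.2797  0.05  ] tool mm [ 121.6 -126.9  149.2]
plunger_top [473.4 266.3] 0.64 [ 0.7236 -0.0272  0.05  ] tool mm [-87.8 160.7 149.1]
flask [227.6 198. ] 0.72 [ 0.6191 -0.2911  0.    ] tool mm [ -24.6 -116.   199.1]
jar [412.4 144.8] 0.59 [ 0.59   -0.0692  0.    ] tool mm [ 37.9  99.  199.2]
```

View pics/w8.png

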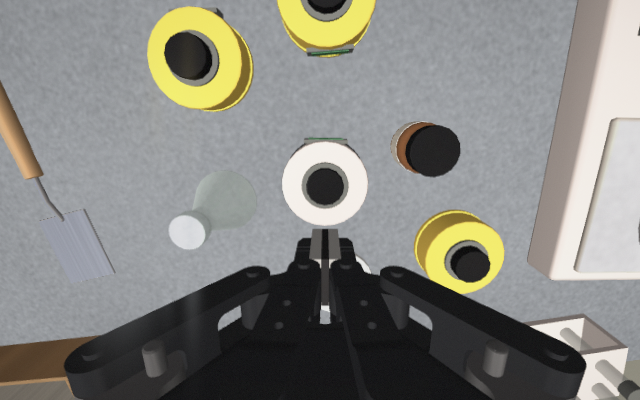

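The white timer's plunger (325,186) is now centred in its collar, so it is down. The timer, flask and jar have not moved, and the arm is clear.

```bash
python3 -c "
from workcell import hand_in
print(hand_in())"
```

```text
the job is handed in; nothing more can be done
None
```

I pressed the power key, then the zero key, then the white timer's plunger, in that order at about 6 N or less, and handed the job in at about 14 s with the arm clear. The last picture shows the plunger down and the timer, flask and jar in place. I didn't look at the balance again after pressing zero, and the hand-in returned no verdict.

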